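# Lock the lid of the fittings box

### The job

The larger blue storage box of brass fittings has its clear lid on, but the four white clips around the lid still stand out. Fold all four clips fully down against the box's sides so the lid is locked, and leave the small box, which is already locked, where it is.

Things in the scene. Friction and masses are not known exactly. Their poses are not given: they have to be found in the camera images.
- storage_box: The larger box: blue tub, clear lid, brass fittings inside; it stands firm and cannot shift. Lid 130 mm along its own x, 180 mm along its own y, top 96 mm above the bench; walls 5 mm inside the lid's edge. Origin: centre of the underside; z up. One white clip is hinged mid-way on each lid edge, 92 mm up, 65 mm from the centre on the x sides, 90 mm on the y sides.
- clip_px (a joint): Hinge angle (rad) of the clip on the box's +x side: 0 = straight out level, negative = free end raised, 1.571 = folded fully down (end stop). Starts at -0.45 to 0.2. Stiff hinge (0.03 N m friction, no spring), stays where left; pressed down from above it swings down beside the wall.
- clip_nx (a joint): The same for the -x side. Each clip is a white plate 60 mm wide along the lid's edge, 40 mm long from hinge to free end, 4 mm thick with a rounded 7 mm free end. Folded down it hangs upright, its outer face 2 mm outside the hinge line (3.5 mm at the free end).
- clip_py (a joint): The same for the clip on the box's +y side.
- clip_ny (a joint): The same for the clip on the box's -y side.
- small_box: Bystander: a smaller loose box of the same make, lid 85 x 105 mm, 66 mm high, its clips already folded down. Origin: centre of its underside. It stands to one side of the larger box, left or right.

How it is judged:
By the outcome, as a careful person would: the job done as asked, in the order asked, and still so for the second after the job is handed in, with the robot touching nothing.
It also fails if it takes over 51 s, if anything falls off the work surface, if the arm or the gripper's body presses on something with over 40 N, if the wrist force passes 120 N, or if a joint passes its speed limit or range.

### The arm

A 6-joint arm with a two-finger parallel gripper is mounted at the origin on the work surface. World frame = base frame: x ahead of the robot, y to its left, z up, the work surface at z = 0. Lengths are in m, angles in rad, forces in N, time in s.
With the tool pointing down it reaches from about 0.425 to 0.95 m from the base axis. Payload 3.5 kg.
Tool frame: the origin (TCP) lies between the finger pads; the fingertips stand 25 mm ahead of it and the grasp point (between the pads) lies 6 mm ahead of it (ctrl.finger_overhang is the distance from the TCP to the fingertips, in m); x points along the fingers, y is the direction in which the jaws open and shut, and the axes are right-handed (so a half turn about x gives the same grasp; the last joint's range is limited). The gripper opens to 85 mm and grips with 20 to 120 N. Pads are 22 mm wide; open, the fingers measure 114 mm over their backs; the gripper's body (76 mm by 85 mm) begins 54 mm behind the grasp point. The pads swing forward as they close: fully open they stand 13 mm farther back than shut.
Start: joints at [1.121, 0.286, 1.577, -0, 1.279, -0.15], TCP at [0.199, 0.645, 0.256] pointing down, gripper open.
Joint ranges: [-2.77, 2.77], [-0.9, 2.22], [0.21, 2.48], [-1.53, 4.67], [0.24, 2.81], [-2.84, 2.84]. Speed limits (rad/s): [2.79, 2.79, 3.14, 3.14, 3.14, 3.14].

### API

Orientations are given as a unit quaternion [x, y, z, w].
In Python, from plant import ctrl gives the robot as it stands.
- The arm moves only by the tool play_rows, never from a script. Its argument "targets" is a list of rows, each an object with "delta_pos": the shift along the world's x, y, z normalised to -1 to 1, where 1 is 1000 mm, a list of three; "delta_rot": the turn, a rotation vector about the world's x, y, z normalised to -1 to 1, where 1 is pi rad, a list of three; "claw": the finger opening in mm, from 0 to 85.4. In form: [{"delta_pos": [tx, ty, tz], "delta_rot": [wx, wy, wz], "claw": claw}, ...]. A call has 1 to 20 rows; each row is the pose to reach, as a shift and turn from the pose measured when the call began, turning the shorter way round; what a row does not reach only later rows make up. A row lasts 1/12 s, in which the tool goes at most 41.7 mm and 7.16 degrees, less where a joint would pass 70% of its speed; a pose out of reach is approached as far as the arm can. A call with a number of a shift or a turn outside -1 to 1 is refused whole. A call with a gripper value outside its range is refused whole. The fingers move at their own pace and stop on an object; "newtons" is the grip in N (left out, the last holds). Time passes only in rows, so rows that repeat a pose let the fingers close. It gives the time, the measured TCP pose, the force and the opening at its end, in the units of the state.
- ctrl.get_state(): the state, without advancing time (a new reading comes with each control period).
- ctrl.read_camera(name): name is "scene" or "top"; returns the picture (384x512x3 uint8, blue, green, red); there is no depth.
- ctrl.calibration(name): a dict with "fx", "fy", "cx", "cy" (pixels), "camera_from_world" (4x4, takes a point from world to camera coordinates). Camera axes: x right, y down, z forward; pixel columns grow to the right and rows downward; lengths in m; the calibration is good to about 2 mm. A picture is of the moment at which its call begins. calibration takes no time and is no camera call.
- ctrl.sign_off(): hands the job in, once; it reports no verdict.
The state is a dict: "time": time; "qpos": joint angles; "dq": joint speeds; "joint_efforts": joint torques, N m; "eef_pos": TCP position; "tcp_rot": TCP orientation; "contact_force": force on the tool from outside, world axes, zero at the start; "wrist_torque": the same for the moment, N m; "opening": opening from 0.0 (shut) to 1.0 (fully open).
Only numpy, scipy, OpenCV 4.12 (cv2) and the standard library are available. Lean on these libraries where they do the work, as an engineer would, in place of code of your own. Each camera call takes 0.05 s, during which the arm holds its last target. There are 200 camera calls.

## Working session

There is one attempt and no reset: what is moved stays moved. The work goes in short steps, Python scripts to look and compute and a tool call to move; the robot and the scene stay as the last step left them, time stands still between calls to the robot, and variables do not carry over. Pictures are saved under pics/ and viewed, about 8 in all and at most 12, crops included, and the job is handed in when it is done.

Besides the shell and the picture viewer there is one more tool, called after ">>>" by a JSON object that holds its "api" and its "payload". play_rows: Moves the arm, as the interface text tells. Its arguments: {"type":"object","properties":{"targets":{"type":"array"},"newtons":{"type":"number"}},"required":["targets"]}

```bash
mkdir -p pics
python3 - <<'E'
from plant import ctrl
import cv2,numpy as np
for n in("scene","top"):
    cv2.imwrite(f"pics/{n}0.png",ctrl.read_camera(n)); c=ctrl.calibration(n); print(n,c["fx"],c["fy"],c["cx"],c["cy"],np.round(c["camera_from_world"],4).tolist())
s=ctrl.get_state(); print(s["time"],s["eef_pos"],s["tcp_rot"],s["contact_force"],s["opening"],ctrl.finger_overhang)
a=cv2.imread("pics/scene0.png");b=cv2.imread("pics/top0.png")
E
```

```text
scene 365.6209472930695 365.6209472930695 260.0237578162696 190.332465851561 [[-0.3574, 0.9339, -0.0128, 0.2262], [0.7951, 0.297, -0.5288, -0.393], [-0.49, -0.1992, -0.8486, 1.0563], [0.0, 0.0, 0.0, 1.0]]
top 465.912985646719 465.912985646719 250.80318576260845 200.20613088839144 [[-0.0086, -1.0, -0.003, -0.0214], [-0.9977, 0.0088, -0.0667, 0.5588], [0.0667, 0.0024, -0.9978, 1.0205], [0.0, 0.0, 0.0, 1.0]]
0.1 [0.19907434 0.6443982  0.25506196] [ 0.10487512  0.6994085  -0.10631544  0.69894634] [-0.43875174 -0.48484132 -0.51887577] 1.0011703980305386 0.025
```

View pics/scene0.png

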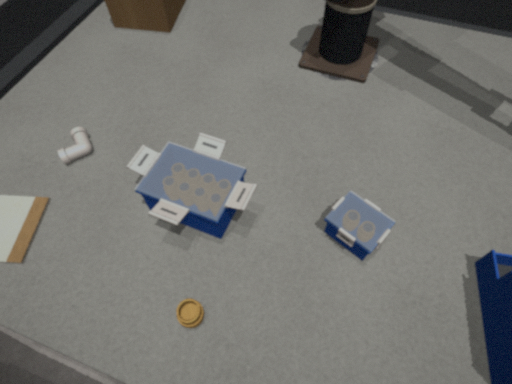

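View pics/top0.png

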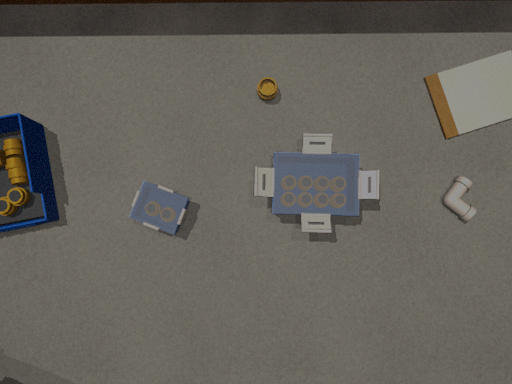

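The scene shows the larger box near top-camera pixel (315,184) with all four clips out. The small box is at (160,208), well clear of it. Next I'll enlarge the top view to read the lid corners.

Run:
```python
import cv2
a=cv2.imread("pics/top0.png")[125:240,245:390]
cv2.imwrite("pics/crop.png",cv2.resize(a,None,fx=5,fy=5,interpolation=cv2.INTER_CUBIC))
```

```text
(no output)
```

View pics/crop.png

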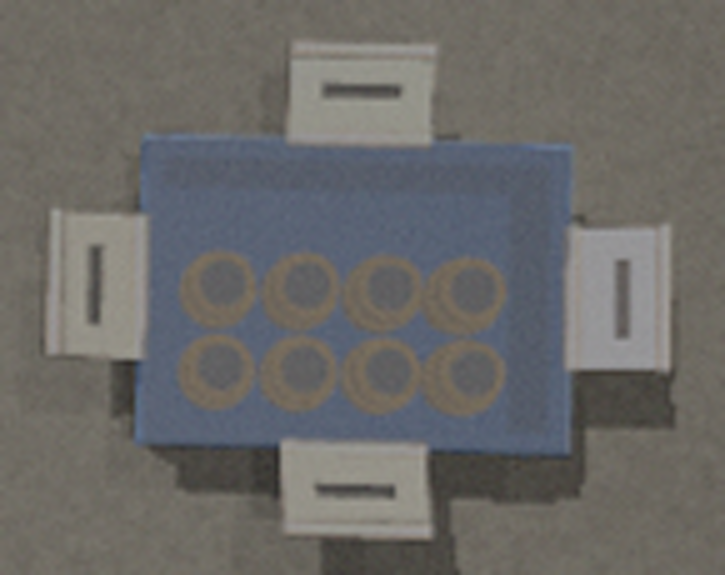

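```bash
cat > geo.py <<'E'
from plant import ctrl
import numpy as np
from scipy.spatial.transform import Rotation as R
def ray(n,u,v,z):
    c=ctrl.calibration(n);T=np.array(c["camera_from_world"]);Rm,t=T[:3,:3],T[:3,3]
    d=Rm.T@np.array([(u-c["cx"])/c["fx"],(v-c["cy"])/c["fy"],1]);o=-Rm.T@t
    return o+d*(z-o[2])/d[2]
E
python3 - <<'E'
from geo import *
P=np.array([ray("top",245+(u+.5)/5-.5,125+(v+.5)/5-.5,.095)[:2] for u,v in [(142,134),(571,146),(570,454),(136,443)]])
print(P,"\ncen",P.mean(0),"edges",[np.linalg.norm(P[i]-P[i-1]) for i in range(4)])
e=(P[0]+P[3]-P[1]-P[2])/2; f=(P[0]+P[1]-P[2]-P[3])/2
print("y axis yaw",np.degrees(np.arctan2(e[1],e[0])),"x axis yaw",np.degrees(np.arctan2(f[1],f[0])))
yaw=(np.arctan2(e[1],e[0])-np.pi/2+2*0+np.arctan2(f[1],f[0]))/2
c=P.mean(0);s=ctrl.get_state();print(s["eef_pos"],R.from_quat(s["tcp_rot"]).as_matrix().round(3).tolist())
ex=np.array([np.cos(yaw),np.sin(yaw)]);ey=np.array([-ex[1],ex[0]])
for k,n,h in(("px",ex,.065),("nx",-ex,.065),("py",ey,.09),("ny",-ey,.09)): print(k,n.round(3),"hinge",(c+n*h).round(4))
print("small",ray("top",160,208,.066))
E
```

```text
[[ 0.65485649 -0.07346128]
 [ 0.64819402 -0.25168304]
 [ 0.52019315 -0.24819181]
 [ 0.52628735 -0.06947155]] 
cen [ 0.58738275 -0.16070192] edges [np.float64(0.12863103861478153), np.float64(0.17834624109836147), np.float64(0.12804847174079698), np.float64(0.17882413900484664)]
y axis yaw 87.95318972999293 x axis yaw -1.6701324022111765
[0.19907434 0.6443982  0.25506196] [[-0.001, 0.295, 0.955], [-0.002, 0.955, -0.295], [-1.0, -0.002, -0.0]]
px [ 0.999 -0.032] hinge [ 0.6523 -0.1628]
nx [-0.999  0.032] hinge [ 0.5224 -0.1586]
py [0.032 0.999] hinge [ 0.5903 -0.0707]
ny [-0.032 -0.999] hinge [ 0.5845 -0.2507]
small [0.54054371 0.16694353 0.066     ]
```

>>> {"api": "play_rows", "payload": {"targets": [{"delta_pos": [0.12, -0.2, 0], "delta_rot": [0, 0, 0.03], "claw": 0}, {"delta_pos": [0.392, -0.688, -0.06], "delta_rot": [0, 0, 0.085], "claw": 0}, {"delta_pos": [0.392, -0.688, -0.06], "delta_rot": [0, 0, 0.085], "claw": 0}, {"delta_pos": [0.392, -0.688, -0.06], "delta_rot": [0, 0, 0.085], "claw": 0}, {"delta_pos": [0.392, -0.688, -0.06], "delta_rot": [0, 0, 0.085], "claw": 0}, {"delta_pos": [0.392, -0.688, -0.06], "delta_rot": [0, 0, 0.085], "claw": 0}, {"delta_pos": [0.392, -0.688, -0.06], "delta_rot": [0, 0, 0.085], "claw": 0}, {"delta_pos": [0.392, -0.688, -0.06], "delta_rot": [0, 0, 0.085], "claw": 0}, {"delta_pos": [0.392, -0.688, -0.06], "delta_rot": [0, 0, 0.085], "claw": 0}, {"delta_pos": [0.392, -0.688, -0.06], "delta_rot": [0, 0, 0.085], "claw": 0}, {"delta_pos": [0.392, -0.688, -0.06], "delta_rot": [0, 0, 0.085], "claw": 0}, {"delta_pos": [0.392, -0.688, -0.06], "delta_rot": [0, 0, 0.085], "claw": 0}, {"delta_pos": [0.392, -0.688, -0.06], "delta_rot": [0, 0, 0.085], "claw": 0}, {"delta_pos": [0.392, -0.688, -0.06], "delta_rot": [0, 0, 0.085], "claw": 0}, {"delta_pos": [0.392, -0.688, -0.06], "delta_rot": [0, 0, 0.085], "claw": 0}, {"delta_pos": [0.392, -0.688, -0.06], "delta_rot": [0, 0, 0.085], "claw": 0}, {"delta_pos": [0.392, -0.688, -0.06], "delta_rot": [0, 0, 0.085], "claw": 0}, {"delta_pos": [0.392, -0.688, -0.06], "delta_rot": [0, 0, 0.085], "claw": 0}, {"delta_pos": [0.392, -0.688, -0.06], "delta_rot": [0, 0, 0.085], "claw": 0}, {"delta_pos": [0.392, -0.688, -0.06], "delta_rot": [0, 0, 0.085], "claw": 0}]}}

```text
time: 1.77
eef_pos: [0.5931, -0.0494, 0.1941]
tcp_rot: [0.012, 0.707, -0.015, 0.707]
contact_force: [-1.1, 0.4, 0.5]
opening: 0.001
```

>>> {"api": "play_rows", "payload": {"targets": [{"delta_pos": [0, 0, 0], "delta_rot": [0, 0, 0], "claw": 0}]}}

```text
time: 1.85
eef_pos: [0.5933, -0.0511, 0.1932]
tcp_rot: [0.013, 0.707, -0.016, 0.706]
contact_force: [-0.4, -0.4, 0.2]
opening: -0.003
```

Run:
```python
from geo import *
import cv2
s=ctrl.get_state();print(s["eef_pos"],R.from_quat(s["tcp_rot"]).as_matrix().round(3).tolist())
cv2.imwrite("pics/p4.png",cv2.resize(ctrl.read_camera("scene")[80:280,80:340],None,fx=3,fy=3,interpolation=cv2.INTER_CUBIC))
```

```text
[ 0.59325553 -0.05107656  0.19315117] [[-0.001, 0.041, 0.999], [-0.004, 0.999, -0.041], [-1.0, -0.004, -0.001]]
```

View pics/p4.png

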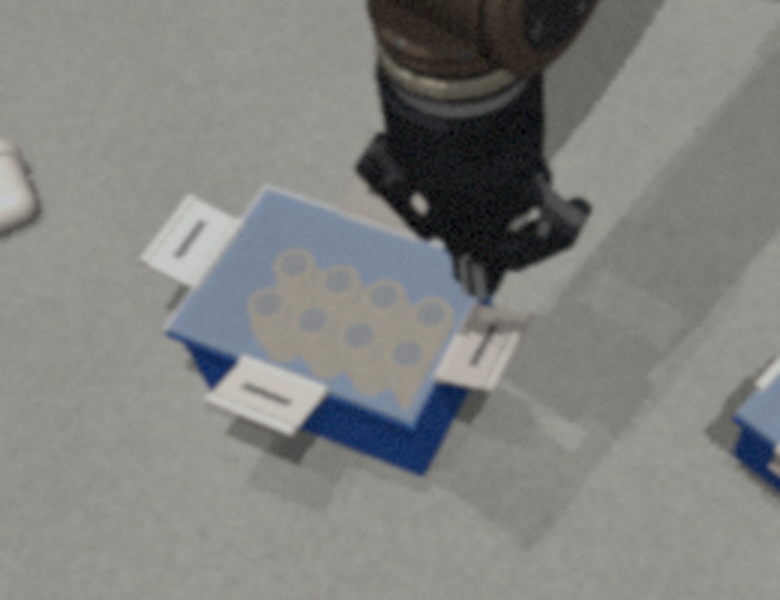

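The picture shows the shut fingers above the +y clip (crop pixel 475,300), and all four clips still out. I'll press down now.

>>> {"api": "play_rows", "payload": {"targets": [{"delta_pos": [-0.002, 0.007, -0.03], "delta_rot": [0, 0, -0.001], "claw": 0}, {"delta_pos": [-0.002, 0.007, -0.05], "delta_rot": [0, 0, -0.001], "claw": 0}, {"delta_pos": [-0.002, 0.007, -0.06], "delta_rot": [0, 0, 0], "claw": 0}, {"delta_pos": [-0.002, 0.007, -0.066], "delta_rot": [0, 0, 0], "claw": 0}, {"delta_pos": [-0.002, 0.007, -0.072], "delta_rot": [0, 0, 0], "claw": 0}, {"delta_pos": [-0.002, 0.007, -0.078], "delta_rot": [0, 0, 0], "claw": 0}, {"delta_pos": [-0.002, 0.007, -0.084], "delta_rot": [0, 0, 0], "claw": 0}]}}

```text
time: 2.48
eef_pos: [0.5919, -0.0439, 0.1101]
tcp_rot: [0.012, 0.707, -0.016, 0.707]
contact_force: [-0.7, -0.4, 1.7]
opening: -0.002
```

>>> {"api": "play_rows", "payload": {"targets": [{"delta_pos": [0, 0, -0.006], "delta_rot": [0, 0, 0], "claw": 0}, {"delta_pos": [0, 0, -0.012], "delta_rot": [0, 0, 0], "claw": 0}, {"delta_pos": [0, 0, -0.018], "delta_rot": [0, 0, 0], "claw": 0}, {"delta_pos": [0, 0, -0.02], "delta_rot": [0, 0, 0], "claw": 0}]}}

```text
time: 2.82
eef_pos: [0.5919, -0.0442, 0.0895]
tcp_rot: [0.012, 0.707, -0.016, 0.707]
contact_force: [-0.1, -0.8, 1.4]
opening: 0.002
```

>>> {"api": "play_rows", "payload": {"targets": [{"delta_pos": [0, -0.004, 0], "delta_rot": [0, 0, 0], "claw": 0}, {"delta_pos": [0, -0.007, 0], "delta_rot": [0, 0, 0], "claw": 0}, {"delta_pos": [0, -0.01, 0], "delta_rot": [0, 0, 0], "claw": 0}]}}

```text
time: 3.07
eef_pos: [0.5914, -0.0539, 0.0888]
tcp_rot: [0.013, 0.707, -0.016, 0.707]
contact_force: [-0.2, 3.1, -1.9]
opening: -0.002
```

>>> {"api": "play_rows", "payload": {"targets": [{"delta_pos": [0, -0.002, 0], "delta_rot": [0, 0, 0], "claw": 0}, {"delta_pos": [0, -0.004, 0], "delta_rot": [0, 0, 0], "claw": 0}]}}

```text
time: 3.23
eef_pos: [0.5913, -0.0554, 0.0887]
tcp_rot: [0.016, 0.707, -0.014, 0.707]
contact_force: [1.7, 16.9, 0.7]
opening: -0.001
```

>>> {"api": "play_rows", "payload": {"targets": [{"delta_pos": [0, 0.008, 0], "delta_rot": [0, 0, 0], "claw": 0}, {"delta_pos": [0, 0.01, 0.03], "delta_rot": [0, 0, 0], "claw": 0}, {"delta_pos": [0, 0.01, 0.07], "delta_rot": [0, 0, 0], "claw": 0}, {"delta_pos": [0.02, -0.02, 0.075], "delta_rot": [0, 0, 0], "claw": 0}, {"delta_pos": [0.04, -0.05, 0.075], "delta_rot": [0, 0, 0], "claw": 0}, {"delta_pos": [0.06, -0.08, 0.075], "delta_rot": [0, 0, 0], "claw": 0}, {"delta_pos": [0.085, -0.108, 0.075], "delta_rot": [0, 0, 0], "claw": 0}, {"delta_pos": [0.085, -0.108, 0.065], "delta_rot": [0, 0, 0], "claw": 0}, {"delta_pos": [0.085, -0.108, 0.055], "delta_rot": [0, 0, 0], "claw": 0}, {"delta_pos": [0.085, -0.108, 0.047], "delta_rot": [0, 0, 0], "claw": 0}, {"delta_pos": [0.085, -0.108, 0.04], "delta_rot": [0, 0, 0], "claw": 0}, {"delta_pos": [0.085, -0.108, 0.034], "delta_rot": [0, 0, 0], "claw": 0}, {"delta_pos": [0.085, -0.108, 0.028], "delta_rot": [0, 0, 0], "claw": 0}, {"delta_pos": [0.085, -0.108, 0.022], "delta_rot": [0, 0, 0], "claw": 0}]}}

```text
time: 4.4
eef_pos: [0.6763, -0.1625, 0.1112]
tcp_rot: [0.016, 0.707, -0.014, 0.707]
contact_force: [-1.4, 0.1, 3.2]
opening: 0.0
```

>>> {"api": "play_rows", "payload": {"targets": [{"delta_pos": [0, 0, -0.006], "delta_rot": [0, 0, 0], "claw": 0}, {"delta_pos": [0, 0, -0.012], "delta_rot": [0, 0, 0], "claw": 0}, {"delta_pos": [0, 0, -0.018], "delta_rot": [0, 0, 0], "claw": 0}, {"delta_pos": [0, 0, -0.021], "delta_rot": [0, 0, 0], "claw": 0}]}}

```text
time: 4.73
eef_pos: [0.676, -0.1624, 0.089]
tcp_rot: [0.016, 0.707, -0.014, 0.707]
contact_force: [0.7, 0.8, 0.7]
opening: -0.007
```

>>> {"api": "play_rows", "payload": {"targets": [{"delta_pos": [-0.003, 0, 0], "delta_rot": [0, 0, 0], "claw": 0}, {"delta_pos": [-0.006, 0, 0], "delta_rot": [0, 0, 0], "claw": 0}, {"delta_pos": [-0.008, 0, 0], "delta_rot": [0, 0, 0], "claw": 0}]}}

```text
time: 4.98
eef_pos: [0.6685, -0.1622, 0.0881]
tcp_rot: [0.016, 0.706, -0.014, 0.708]
contact_force: [9.8, -0.2, -8.8]
opening: -0.0
```

>>> {"api": "play_rows", "payload": {"targets": [{"delta_pos": [-0.002, 0, 0], "delta_rot": [0, 0, 0], "claw": 0}, {"delta_pos": [-0.003, 0, 0], "delta_rot": [0, 0, 0], "claw": 0}]}}

```text
time: 5.15
eef_pos: [0.6685, -0.1622, 0.0883]
tcp_rot: [0.016, 0.702, -0.015, 0.712]
contact_force: [15.6, 0.1, -8.5]
opening: -0.001
```

Run:
```python
from geo import *
import cv2
s=ctrl.get_state();print(s["eef_pos"],s["contact_force"])
a=ctrl.read_camera("scene")[120:245,110:270];cv2.imwrite("pics/p5.png",cv2.resize(a,None,fx=4.5,fy=4.5,interpolation=cv2.INTER_CUBIC))
```

```text
[ 0.66845685 -0.1622378   0.08832082] [15.58089236  0.06329315 -8.54685232]
```

View pics/p5.png

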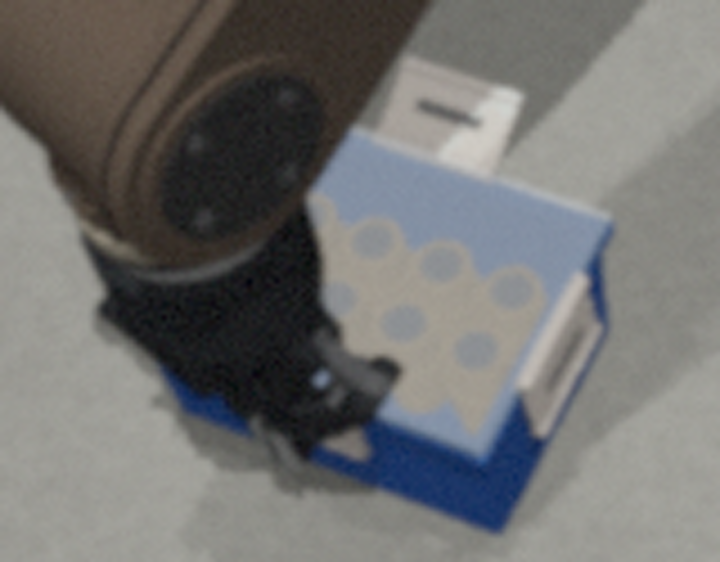

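The +y clip is folded down (around 560,360). The fingers are now pressing the +x clip against its stop with 16 N. The -y clip is next.

>>> {"api": "play_rows", "payload": {"targets": [{"delta_pos": [0.008, 0, 0], "delta_rot": [0, 0.004, 0], "claw": 0}, {"delta_pos": [0.01, 0, 0.03], "delta_rot": [0, 0.004, 0], "claw": 0}, {"delta_pos": [0.01, 0, 0.07], "delta_rot": [0, 0.004, 0], "claw": 0}, {"delta_pos": [-0.02, -0.02, 0.075], "delta_rot": [0, 0.004, 0], "claw": 0}, {"delta_pos": [-0.04, -0.05, 0.075], "delta_rot": [0, 0.004, 0], "claw": 0}, {"delta_pos": [-0.06, -0.08, 0.075], "delta_rot": [0, 0.004, 0], "claw": 0}, {"delta_pos": [-0.0845, -0.116, 0.075], "delta_rot": [0, 0.004, 0], "claw": 0}, {"delta_pos": [-0.0845, -0.116, 0.065], "delta_rot": [0, 0.004, 0], "claw": 0}, {"delta_pos": [-0.0845, -0.116, 0.055], "delta_rot": [0, 0.004, 0], "claw": 0}, {"delta_pos": [-0.0845, -0.116, 0.047], "delta_rot": [0, 0.004, 0], "claw": 0}, {"delta_pos": [-0.0845, -0.116, 0.04], "delta_rot": [0, 0.004, 0], "claw": 0}, {"delta_pos": [-0.0845, -0.116, 0.034], "delta_rot": [0, 0.004, 0], "claw": 0}, {"delta_pos": [-0.0845, -0.116, 0.028], "delta_rot": [0, 0.004, 0], "claw": 0}, {"delta_pos": [-0.0845, -0.116, 0.022], "delta_rot": [0, 0.004, 0], "claw": 0}]}}

```text
time: 6.37
eef_pos: [0.5847, -0.2772, 0.11]
tcp_rot: [0.016, 0.707, -0.014, 0.707]
contact_force: [-0.1, 1.1, 1.9]
opening: 0.003
```

>>> {"api": "play_rows", "payload": {"targets": [{"delta_pos": [0, 0, -0.006], "delta_rot": [0, 0, 0], "claw": 0}, {"delta_pos": [0, 0, -0.012], "delta_rot": [0, 0, 0], "claw": 0}, {"delta_pos": [0, 0, -0.018], "delta_rot": [0, 0, 0], "claw": 0}, {"delta_pos": [0, 0, -0.021], "delta_rot": [0, 0, 0], "claw": 0}]}}

```text
time: 6.7
eef_pos: [0.5845, -0.2771, 0.088]
tcp_rot: [0.016, 0.707, -0.014, 0.707]
contact_force: [-1.3, 0.1, 1.2]
opening: -0.005
```

>>> {"api": "play_rows", "payload": {"targets": [{"delta_pos": [0, 0.004, 0], "delta_rot": [0, 0, 0], "claw": 0}, {"delta_pos": [0, 0.007, 0], "delta_rot": [0, 0, 0], "claw": 0}, {"delta_pos": [0, 0.01, 0], "delta_rot": [0, 0, 0], "claw": 0}]}}

```text
time: 6.95
eef_pos: [0.5842, -0.27, 0.0872]
tcp_rot: [0.012, 0.707, -0.016, 0.707]
contact_force: [-0.8, -18.9, -8.9]
opening: -0.004
```

>>> {"api": "play_rows", "payload": {"targets": [{"delta_pos": [0, 0.002, 0], "delta_rot": [0, 0, 0], "claw": 0}, {"delta_pos": [0, 0.004, 0], "delta_rot": [0, 0, 0], "claw": 0}]}}

```text
time: 7.12
eef_pos: [0.5842, -0.27, 0.0874]
tcp_rot: [0.008, 0.706, -0.019, 0.708]
contact_force: [-0.6, -17.5, -6.5]
opening: -0.001
```

>>> {"api": "play_rows", "payload": {"targets": [{"delta_pos": [0, -0.008, 0], "delta_rot": [0.006, 0.001, -0.001], "claw": 0}, {"delta_pos": [0, -0.01, 0.03], "delta_rot": [0.006, 0.001, -0.001], "claw": 0}, {"delta_pos": [0, -0.01, 0.07], "delta_rot": [0.006, 0.001, -0.001], "claw": 0}, {"delta_pos": [-0.02, 0.02, 0.076], "delta_rot": [0.006, 0.001, -0.001], "claw": 0}, {"delta_pos": [-0.04, 0.05, 0.076], "delta_rot": [0.006, 0.001, -0.001], "claw": 0}, {"delta_pos": [-0.06, 0.08, 0.076], "delta_rot": [0.006, 0.001, -0.001], "claw": 0}, {"delta_pos": [-0.083, 0.109, 0.076], "delta_rot": [0.006, 0.001, -0.001], "claw": 0}, {"delta_pos": [-0.083, 0.109, 0.066], "delta_rot": [0.006, 0.001, -0.001], "claw": 0}, {"delta_pos": [-0.083, 0.109, 0.056], "delta_rot": [0.006, 0.001, -0.001], "claw": 0}, {"delta_pos": [-0.083, 0.109, 0.048], "delta_rot": [0.006, 0.001, -0.001], "claw": 0}, {"delta_pos": [-0.083, 0.109, 0.041], "delta_rot": [0.006, 0.001, -0.001], "claw": 0}, {"delta_pos": [-0.083, 0.109, 0.035], "delta_rot": [0.006, 0.001, -0.001], "claw": 0}, {"delta_pos": [-0.083, 0.109, 0.029], "delta_rot": [0.006, 0.001, -0.001], "claw": 0}, {"delta_pos": [-0.083, 0.109, 0.023], "delta_rot": [0.006, 0.001, -0.001], "claw": 0}]}}

```text
time: 8.28
eef_pos: [0.5023, -0.1619, 0.1103]
tcp_rot: [0.016, 0.706, -0.014, 0.708]
contact_force: [0.6, -1.0, 4.0]
opening: -0.001
```

>>> {"api": "play_rows", "payload": {"targets": [{"delta_pos": [0, 0, -0.006], "delta_rot": [0, 0, 0], "claw": 0}, {"delta_pos": [0, 0, -0.012], "delta_rot": [0, 0, 0], "claw": 0}, {"delta_pos": [0, 0, -0.018], "delta_rot": [0, 0, 0], "claw": 0}, {"delta_pos": [0, 0, -0.021], "delta_rot": [0, 0, 0], "claw": 0}]}}

```text
time: 8.62
eef_pos: [0.5015, -0.1616, 0.0878]
tcp_rot: [0.016, 0.707, -0.014, 0.707]
contact_force: [-0.4, -0.0, 0.9]
opening: -0.005
```

>>> {"api": "play_rows", "payload": {"targets": [{"delta_pos": [0.003, 0, 0], "delta_rot": [0, 0, 0], "claw": 0}, {"delta_pos": [0.006, 0, 0], "delta_rot": [0, 0, 0], "claw": 0}, {"delta_pos": [0.009, 0, 0], "delta_rot": [0, 0, 0], "claw": 0}]}}

```text
time: 8.87
eef_pos: [0.5092, -0.1612, 0.0868]
tcp_rot: [0.017, 0.709, -0.013, 0.705]
contact_force: [-11.8, -1.3, 2.4]
opening: 0.004
```

>>> {"api": "play_rows", "payload": {"targets": [{"delta_pos": [0.002, 0, 0], "delta_rot": [0, 0, 0], "claw": 0}, {"delta_pos": [0.004, 0, 0], "delta_rot": [0, 0, 0], "claw": 0}]}}

```text
time: 9.03
eef_pos: [0.5093, -0.1611, 0.0865]
tcp_rot: [0.016, 0.714, -0.012, 0.7]
contact_force: [-21.3, -2.6, 11.0]
opening: 0.005
```

The contact spans match a full fold: 159 mm across x and 215 mm across y. I'll back off and check with the cameras.

>>> {"api": "play_rows", "payload": {"targets": [{"delta_pos": [-0.008, 0, 0], "delta_rot": [0, -0.005, 0], "claw": 0}, {"delta_pos": [-0.012, 0, 0.02], "delta_rot": [0, -0.005, 0], "claw": 0}, {"delta_pos": [-0.015, 0, 0.06], "delta_rot": [0, -0.005, 0], "claw": 0}, {"delta_pos": [-0.015, 0, 0.1], "delta_rot": [0, -0.005, 0], "claw": 0}, {"delta_pos": [-0.015, 0, 0.14], "delta_rot": [0, -0.005, 0], "claw": 0}, {"delta_pos": [-0.03, -0.25, 0.16], "delta_rot": [0, -0.005, 0], "claw": 0}, {"delta_pos": [-0.03, -0.25, 0.16], "delta_rot": [0, -0.005, 0], "claw": 0}, {"delta_pos": [-0.03, -0.25, 0.16], "delta_rot": [0, -0.005, 0], "claw": 0}, {"delta_pos": [-0.03, -0.25, 0.16], "delta_rot": [0, -0.005, 0], "claw": 0}, {"delta_pos": [-0.03, -0.25, 0.16], "delta_rot": [0, -0.005, 0], "claw": 0}, {"delta_pos": [-0.03, -0.25, 0.16], "delta_rot": [0, -0.005, 0], "claw": 0}, {"delta_pos": [-0.03, -0.25, 0.16], "delta_rot": [0, -0.005, 0], "claw": 0}, {"delta_pos": [-0.03, -0.25, 0.16], "delta_rot": [0, -0.005, 0], "claw": 0}, {"delta_pos": [-0.03, -0.25, 0.16], "delta_rot": [0, -0.005, 0], "claw": 0}]}}

```text
time: 10.2
eef_pos: [0.4796, -0.4109, 0.2463]
tcp_rot: [0.016, 0.708, -0.012, 0.706]
contact_force: [0.3, 0.8, 0.4]
opening: 0.002
```

Run:
```python
from geo import *
import cv2
s=ctrl.get_state();print(s["eef_pos"],s["contact_force"])
f=lambda a:cv2.resize(a,None,fx=4,fy=4,interpolation=cv2.INTER_CUBIC)
cv2.imwrite("pics/p6.png",f(ctrl.read_camera("scene")[110:250,100:285]))
cv2.imwrite("pics/p7.png",cv2.resize(ctrl.read_camera("top")[125:245,120:390],None,fx=2.9,fy=2.9,interpolation=cv2.INTER_CUBIC))
```

```text
[ 0.4796131  -0.41085516  0.24632755] [0.29913822 0.83984611 0.39569239]
```

View pics/p6.png

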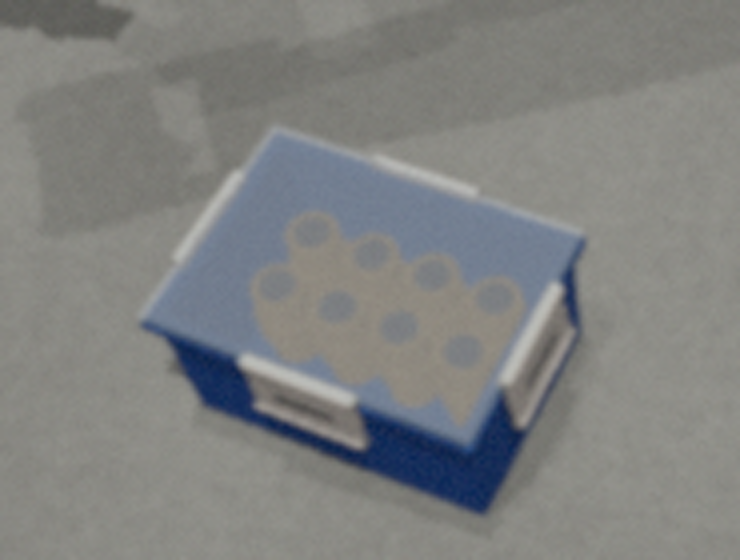

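View pics/p7.png

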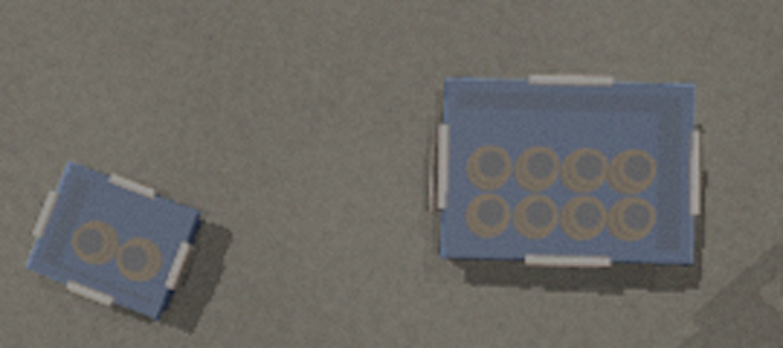

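All four clips look down and the small box is in place. In the top view there's a thin sliver outside the left (+y) clip at about (432,165). I'll compare it with the projection expected for a full fold.

Run:
```python
from geo import *
import cv2
yaw=np.radians(-1.86);Rz=R.from_euler("z",yaw).as_matrix()
def proj(n,p):
    c=ctrl.calibration(n);q=np.array(c["camera_from_world"])@np.append(p,1)
    return np.array([c["fx"]*q[0]/q[2]+c["cx"],c["fy"]*q[1]/q[2]+c["cy"]])
o=np.array([.5874,-.1607,0])
K=10
def draw(n,u0,v0,w,h):
    im=cv2.resize(ctrl.read_camera(n)[v0:v0+h,u0:u0+w],None,fx=K,fy=K,interpolation=cv2.INTER_CUBIC)
    P=lambda l:tuple(np.round(((proj(n,o+Rz@np.array(l))-[u0,v0])+.5)*K).astype(int).tolist())
    # outer face of +y clip at free end for full fold (green) and 0.1 rad short (red); lid corners blue
    for off,col in((.0935,(0,255,0)),(.0975,(0,0,255))):
        cv2.line(im,P([-.03,off,.052]),P([.03,off,.052]),col,1)
    for sx in(-.065,.065): cv2.circle(im,P([sx,.09,.096]),4,(255,255,0),1)
    return im
a=draw("top",258,145,38,76)[:600];b=draw("scene",195,165,57,60)
im=np.zeros((600,380+570,3),np.uint8);im[:a.shape[0],:380]=a;im[:,380:]=b
cv2.imwrite("pics/p8.png",cv2.resize(im,(800,505)))
t0=cv2.imread("pics/top0.png");t=ctrl.read_camera("top")
print("small box diff",np.abs(t[175:240,120:195].astype(int)-t0[175:240,120:195]).mean(),"bg",np.abs(t[250:300,120:195].astype(int)-t0[250:300,120:195]).mean())
```

```text
small box diff 2.8157948717948718 bg 2.8082666666666665
```

View pics/p8.png

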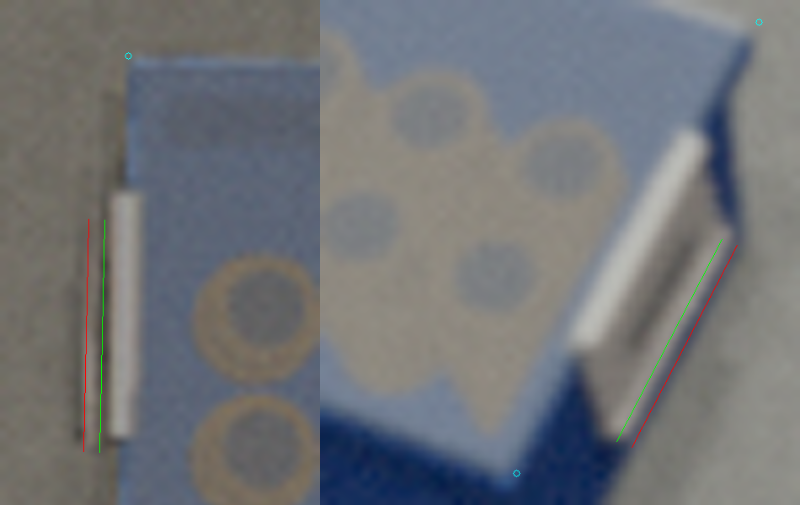

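The top view shows the +y clip's free end on the red line, so it's about 0.1 rad short. The finger probably bore on the hinge instead of the free end. I'll press all four again at the free end, with the tool tilted 12° so only the tip touches, starting with -y.

>>> {"api": "play_rows", "payload": {"targets": [{"delta_pos": [0.05, 0.05, -0.04], "delta_rot": [0.03, 0, 0], "claw": 0}, {"delta_pos": [0.104, 0.09, -0.08], "delta_rot": [0.067, 0, 0], "claw": 0}, {"delta_pos": [0.104, 0.1, -0.12], "delta_rot": [0.067, 0, 0], "claw": 0}, {"delta_pos": [0.104, 0.113, -0.15], "delta_rot": [0.067, 0, 0], "claw": 0}, {"delta_pos": [0.104, 0.113, -0.166], "delta_rot": [0.067, 0, 0], "claw": 0}, {"delta_pos": [0.104, 0.113, -0.166], "delta_rot": [0.067, 0, 0], "claw": 0}, {"delta_pos": [0.104, 0.116, -0.166], "delta_rot": [0.067, 0, 0], "claw": 0}, {"delta_pos": [0.104, 0.119, -0.166], "delta_rot": [0.067, 0, 0], "claw": 0}, {"delta_pos": [0.104, 0.122, -0.166], "delta_rot": [0.067, 0, 0], "claw": 0}, {"delta_pos": [0.104, 0.125, -0.166], "delta_rot": [0.067, 0, 0], "claw": 0}, {"delta_pos": [0.104, 0.128, -0.166], "delta_rot": [0.067, 0, 0], "claw": 0}]}}

```text
time: 11.37
eef_pos: [0.5849, -0.2831, 0.0837]
tcp_rot: [0.088, 0.704, 0.062, 0.702]
contact_force: [0.6, 0.0, -0.4]
opening: 0.002
```

>>> {"api": "play_rows", "payload": {"targets": [{"delta_pos": [0, 0.002, 0], "delta_rot": [0, 0, 0], "claw": 0}, {"delta_pos": [0, 0.004, 0], "delta_rot": [0, 0, 0], "claw": 0}, {"delta_pos": [0, 0.005, 0], "delta_rot": [0, 0, 0], "claw": 0}]}}

```text
time: 11.62
eef_pos: [0.5852, -0.2786, 0.0849]
tcp_rot: [0.088, 0.703, 0.062, 0.703]
contact_force: [-0.4, -0.5, 0.8]
opening: 0.001
```

>>> {"api": "play_rows", "payload": {"targets": [{"delta_pos": [0, 0.001, -0.004], "delta_rot": [0, 0, 0], "claw": 0}, {"delta_pos": [0, 0.003, -0.004], "delta_rot": [0, 0, 0], "claw": 0}, {"delta_pos": [0, 0.005, -0.004], "delta_rot": [0, 0, 0], "claw": 0}]}}

```text
time: 11.87
eef_pos: [0.5849, -0.2734, 0.0804]
tcp_rot: [0.088, 0.704, 0.062, 0.702]
contact_force: [-0.5, -0.0, -0.2]
opening: 0.0
```

>>> {"api": "play_rows", "payload": {"targets": [{"delta_pos": [0, 0.002, 0], "delta_rot": [0, 0, 0], "claw": 0}, {"delta_pos": [0, 0.003, 0], "delta_rot": [0, 0, 0], "claw": 0}]}}

```text
time: 12.03
eef_pos: [0.5849, -0.2706, 0.0801]
tcp_rot: [0.088, 0.704, 0.061, 0.703]
contact_force: [1.0, -3.5, -1.6]
opening: -0.0
```

>>> {"api": "play_rows", "payload": {"targets": [{"delta_pos": [0, 0.002, 0], "delta_rot": [0, 0, 0], "claw": 0}, {"delta_pos": [0, 0.003, 0], "delta_rot": [0, 0, 0], "claw": 0}]}}

```text
time: 12.2
eef_pos: [0.585, -0.2702, 0.0803]
tcp_rot: [0.085, 0.703, 0.059, 0.703]
contact_force: [-0.7, -9.1, -2.3]
opening: 0.002
```

>>> {"api": "play_rows", "payload": {"targets": [{"delta_pos": [0, 0.002, 0], "delta_rot": [0, 0, 0], "claw": 0}, {"delta_pos": [0, 0.003, 0], "delta_rot": [0, 0, 0], "claw": 0}]}}

```text
time: 12.37
eef_pos: [0.585, -0.2701, 0.0804]
tcp_rot: [0.083, 0.703, 0.057, 0.704]
contact_force: [-1.0, -10.2, -2.7]
opening: -0.0
```

>>> {"api": "play_rows", "payload": {"targets": [{"delta_pos": [0, -0.01, 0], "delta_rot": [0, 0, 0], "claw": 0}, {"delta_pos": [0, -0.04, 0.02], "delta_rot": [-0.03, 0, 0], "claw": 0}, {"delta_pos": [0, -0.06, 0.05], "delta_rot": [-0.066, 0, 0], "claw": 0}, {"delta_pos": [0, -0.06, 0.05], "delta_rot": [-0.066, 0, 0], "claw": 0}]}}

```text
time: 12.7
eef_pos: [0.588, -0.3336, 0.1375]
tcp_rot: [0.006, 0.702, -0.02, 0.712]
contact_force: [0.3, -0.6, 1.7]
opening: -0.003
```

Run:
```python
from geo import *
import cv2
s=ctrl.get_state();print(s["eef_pos"],np.round(s["qpos"],2),R.from_quat(s["tcp_rot"]).as_matrix().round(3).tolist())
f=lambda a:cv2.resize(a,None,fx=8,fy=8,interpolation=cv2.INTER_CUBIC)
a=f(ctrl.read_camera("scene")[140:200,125:175]);b=f(ctrl.read_camera("top")[150:210,345:385])
b=cv2.resize(b,None,fx=1,fy=1)
cv2.imwrite("pics/p9.png",np.hstack([a,b]))
```

```text
[ 0.58795841 -0.33356341  0.13750282] [-0.66  0.39  1.67 -0.01  1.06 -2.19] [[0.014, 0.037, 0.999], [-0.02, 0.999, -0.037], [-1.0, -0.019, 0.014]]
```

View pics/p9.png

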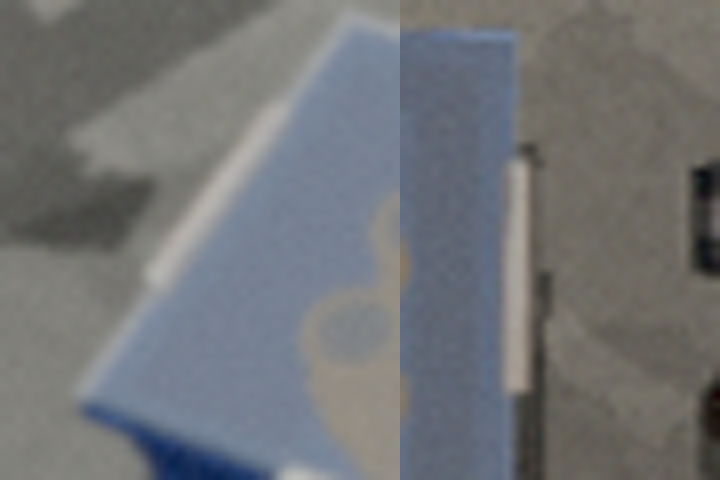

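The lower ends are hidden from this angle, so the picture settles nothing. For the y sides I'll turn the gripper 90° so that the straight 22 mm finger side faces the clip, with a 7° lean.

```bash
cat >> geo.py <<'E'
def dest(nx,ny,tilt=7,yaw=-1.9):
    """rotvec/pi to tool with y along yaw, tip leaning against outward normal (nx,ny)"""
    c,s=np.cos(np.radians(yaw)),np.sin(np.radians(yaw))
    B=np.array([[0,c,s],[0,s,-c],[-1,0,0]])
    T=R.from_rotvec(np.radians(tilt)*np.cross([0,0,1],[nx,ny,0]))*R.from_matrix(B)
    s=ctrl.get_state();print((T.apply([1,0,0])).round(3),"eef",s["eef_pos"].round(4),"rot",((T*R.from_quat(s["tcp_rot"]).inv()).as_rotvec()/np.pi).round(4))
E
python3 -c "
from geo import *
dest(0,-1)"
```

```text
[-0.     0.122 -0.993] eef [ 0.586  -0.3306  0.1327] rot [ 0.0352  0.0298 -0.4984]
```

>>> {"api": "play_rows", "payload": {"targets": [{"delta_pos": [-0.002, 0, 0], "delta_rot": [0.035, 0.03, -0.498], "claw": 0}, {"delta_pos": [-0.002, 0, 0], "delta_rot": [0.035, 0.03, -0.498], "claw": 0}, {"delta_pos": [-0.002, 0, 0], "delta_rot": [0.035, 0.03, -0.498], "claw": 0}, {"delta_pos": [-0.002, 0, 0], "delta_rot": [0.035, 0.03, -0.498], "claw": 0}, {"delta_pos": [-0.002, 0, 0], "delta_rot": [0.035, 0.03, -0.498], "claw": 0}, {"delta_pos": [-0.002, 0, 0], "delta_rot": [0.035, 0.03, -0.498], "claw": 0}, {"delta_pos": [-0.002, 0, 0], "delta_rot": [0.035, 0.03, -0.498], "claw": 0}, {"delta_pos": [-0.002, 0, 0], "delta_rot": [0.035, 0.03, -0.498], "claw": 0}, {"delta_pos": [-0.002, 0, 0], "delta_rot": [0.035, 0.03, -0.498], "claw": 0}, {"delta_pos": [-0.002, 0, 0], "delta_rot": [0.035, 0.03, -0.498], "claw": 0}, {"delta_pos": [-0.002, 0, 0], "delta_rot": [0.035, 0.03, -0.498], "claw": 0}, {"delta_pos": [-0.002, 0, 0], "delta_rot": [0.035, 0.03, -0.498], "claw": 0}, {"delta_pos": [-0.002, 0, 0], "delta_rot": [0.035, 0.03, -0.498], "claw": 0}, {"delta_pos": [-0.002, 0, 0], "delta_rot": [0.035, 0.03, -0.498], "claw": 0}, {"delta_pos": [-0.002, 0.02, -0.03], "delta_rot": [0.035, 0.03, -0.498], "claw": 0}, {"delta_pos": [-0.002, 0.035, -0.051], "delta_rot": [0.035, 0.03, -0.498], "claw": 0}, {"delta_pos": [-0.002, 0.041, -0.051], "delta_rot": [0.035, 0.03, -0.498], "claw": 0}, {"delta_pos": [-0.002, 0.041, -0.051], "delta_rot": [0.035, 0.03, -0.498], "claw": 0}]}}

```text
time: 14.3
eef_pos: [0.5825, -0.2869, 0.0791]
tcp_rot: [0.536, 0.525, -0.477, 0.458]
contact_force: [0.2, -0.4, 1.3]
opening: 0.002
```

```bash
python3 -c "
from geo import *
dest(0,-1)"
```

```text
[-0.     0.122 -0.993] eef [ 0.5825 -0.2869  0.0791] rot [-0.0015 -0.0018 -0.0014]
```

>>> {"api": "play_rows", "payload": {"targets": [{"delta_pos": [0.001, 0.004, 0.003], "delta_rot": [-0.001, -0.002, -0.001], "claw": 0}, {"delta_pos": [0.001, 0.008, 0.003], "delta_rot": [-0.001, -0.002, -0.001], "claw": 0}, {"delta_pos": [0.001, 0.011, 0.003], "delta_rot": [-0.001, -0.002, -0.001], "claw": 0}, {"delta_pos": [0.001, 0.014, 0.003], "delta_rot": [-0.001, -0.002, -0.001], "claw": 0}, {"delta_pos": [0.001, 0.017, 0.003], "delta_rot": [-0.001, -0.002, -0.001], "claw": 0}]}}

```text
time: 14.72
eef_pos: [0.584, -0.2702, 0.0832]
tcp_rot: [0.538, 0.522, -0.476, 0.46]
contact_force: [-1.1, -0.5, -0.2]
opening: 0.003
```

>>> {"api": "play_rows", "payload": {"targets": [{"delta_pos": [0, 0.002, 0], "delta_rot": [0, 0, 0], "claw": 0}, {"delta_pos": [0, 0.003, 0], "delta_rot": [0, 0, 0], "claw": 0}]}}

```text
time: 14.88
eef_pos: [0.5841, -0.2679, 0.0835]
tcp_rot: [0.537, 0.521, -0.477, 0.461]
contact_force: [-1.1, -3.9, 0.1]
opening: -0.001
```

>>> {"api": "play_rows", "payload": {"targets": [{"delta_pos": [0, 0.002, 0], "delta_rot": [0, 0, 0], "claw": 0}, {"delta_pos": [0, 0.003, 0], "delta_rot": [0, 0, 0], "claw": 0}]}}

```text
time: 15.05
eef_pos: [0.5841, -0.2675, 0.0837]
tcp_rot: [0.536, 0.519, -0.478, 0.464]
contact_force: [-0.6, -8.7, -3.2]
opening: 0.001
```

>>> {"api": "play_rows", "payload": {"targets": [{"delta_pos": [0, 0.003, 0], "delta_rot": [0, 0, 0], "claw": 0}, {"delta_pos": [0, 0.004, 0], "delta_rot": [0, 0, 0], "claw": 0}]}}

```text
time: 15.22
eef_pos: [0.5841, -0.2672, 0.0838]
tcp_rot: [0.534, 0.517, -0.48, 0.467]
contact_force: [-2.0, -11.5, -3.6]
opening: -0.004
```

>>> {"api": "play_rows", "payload": {"targets": [{"delta_pos": [0, -0.01, 0], "delta_rot": [0, 0, 0], "claw": 0}, {"delta_pos": [0, -0.02, 0.03], "delta_rot": [0, 0, 0], "claw": 0}, {"delta_pos": [0, -0.02, 0.07], "delta_rot": [-0.04, 0, 0], "claw": 0}, {"delta_pos": [0.007, 0.02, 0.09], "delta_rot": [-0.078, 0, 0], "claw": 0}, {"delta_pos": [0.007, 0.06, 0.09], "delta_rot": [-0.078, 0, 0], "claw": 0}, {"delta_pos": [0.007, 0.1, 0.09], "delta_rot": [-0.078, 0, 0], "claw": 0}, {"delta_pos": [0.007, 0.14, 0.09], "delta_rot": [-0.078, 0, 0], "claw": 0}, {"delta_pos": [0.007, 0.18, 0.09], "delta_rot": [-0.078, 0, 0], "claw": 0}, {"delta_pos": [0.007, 0.22, 0.09], "delta_rot": [-0.078, 0, 0], "claw": 0}, {"delta_pos": [0.007, 0.25, 0.09], "delta_rot": [-0.078, 0, 0], "claw": 0}, {"delta_pos": [0.007, 0.25, 0.07], "delta_rot": [-0.078, 0, 0], "claw": 0}, {"delta_pos": [0.007, 0.25, 0.04], "delta_rot": [-0.078, 0, 0], "claw": 0}, {"delta_pos": [0.007, 0.247, 0.01], "delta_rot": [-0.078, 0, 0], "claw": 0}, {"delta_pos": [0.007, 0.24, 0], "delta_rot": [-0.078, 0, 0], "claw": 0}, {"delta_pos": [0.007, 0.24, 0], "delta_rot": [-0.078, 0, 0], "claw": 0}]}}

```text
time: 16.47
eef_pos: [0.5886, -0.0277, 0.0803]
tcp_rot: [-0.471, -0.457, 0.541, -0.526]
contact_force: [0.1, 0.1, -0.3]
opening: 0.001
```

```bash
python3 -c "
from geo import *
dest(0,1)"
```

```text
[ 0.    -0.122 -0.993] eef [ 0.5886 -0.0277  0.0803] rot [ 0.0055 -0.0009 -0.0012]
```

>>> {"api": "play_rows", "payload": {"targets": [{"delta_pos": [0.002, -0.006, 0.002], "delta_rot": [0.005, 0, -0.001], "claw": 0}, {"delta_pos": [0.002, -0.012, 0.002], "delta_rot": [0.005, 0, -0.001], "claw": 0}, {"delta_pos": [0.002, -0.016, 0.002], "delta_rot": [0.005, 0, -0.001], "claw": 0}, {"delta_pos": [0.002, -0.02, 0.002], "delta_rot": [0.005, 0, -0.001], "claw": 0}, {"delta_pos": [0.002, -0.023, 0.002], "delta_rot": [0.005, 0, -0.001], "claw": 0}]}}

```text
time: 16.88
eef_pos: [0.5913, -0.0515, 0.0836]
tcp_rot: [-0.477, -0.459, 0.538, -0.522]
contact_force: [-0.1, -0.7, -0.6]
opening: -0.001
```

>>> {"api": "play_rows", "payload": {"targets": [{"delta_pos": [0, -0.002, 0], "delta_rot": [0, 0, 0], "claw": 0}, {"delta_pos": [0, -0.004, 0], "delta_rot": [0, 0, 0], "claw": 0}]}}

```text
time: 17.05
eef_pos: [0.5914, -0.0556, 0.0841]
tcp_rot: [-0.477, -0.459, 0.538, -0.522]
contact_force: [-0.3, 1.7, 0.1]
opening: -0.0
```

>>> {"api": "play_rows", "payload": {"targets": [{"delta_pos": [0, -0.002, 0], "delta_rot": [0, 0, 0], "claw": 0}, {"delta_pos": [0, -0.003, 0], "delta_rot": [0, 0, 0], "claw": 0}]}}

```text
time: 17.22
eef_pos: [0.5913, -0.0576, 0.084]
tcp_rot: [-0.478, -0.46, 0.537, -0.521]
contact_force: [0.0, 7.3, 1.5]
opening: 0.001
```

>>> {"api": "play_rows", "payload": {"targets": [{"delta_pos": [0, -0.003, 0], "delta_rot": [0, 0, 0], "claw": 0}, {"delta_pos": [0, -0.004, 0], "delta_rot": [0, 0, 0], "claw": 0}]}}

```text
time: 17.38
eef_pos: [0.5914, -0.0581, 0.084]
tcp_rot: [-0.481, -0.461, 0.536, -0.519]
contact_force: [-0.3, 15.5, 5.5]
opening: -0.003
```

>>> {"api": "play_rows", "payload": {"targets": [{"delta_pos": [0, 0.01, 0], "delta_rot": [0, 0, 0], "claw": 0}, {"delta_pos": [0, 0.02, 0.02], "delta_rot": [0, 0, 0], "claw": 0}, {"delta_pos": [0, 0.04, 0.05], "delta_rot": [0.03, 0, 0], "claw": 0}, {"delta_pos": [0, 0.06, 0.09], "delta_rot": [0.04, 0, 0], "claw": 0}, {"delta_pos": [0, 0.06, 0.1], "delta_rot": [0.04, 0, 0], "claw": 0}, {"delta_pos": [0, 0.06, 0.1], "delta_rot": [0.04, 0, 0], "claw": 0}]}}

```text
time: 17.88
eef_pos: [0.5942, 0.0018, 0.1895]
tcp_rot: [0.514, 0.491, -0.504, 0.491]
contact_force: [-0.1, 0.4, 0.1]
opening: 0.0
```

```bash
sed -i 's/,yaw=-1.9)/,yaw=88.1)/' geo.py
python3 - <<'E'
from geo import *
import cv2
dest(1,0)
yaw=np.radians(-1.86);Rz=R.from_euler("z",yaw).as_matrix()
def proj(n,p):
    c=ctrl.calibration(n);q=np.array(c["camera_from_world"])@np.append(p,1)
    return np.array([c["fx"]*q[0]/q[2]+c["cx"],c["fy"]*q[1]/q[2]+c["cy"]])
o=np.array([.5874,-.1607,0]);K=5
def draw(n,u0,v0,w,h):
    im=cv2.resize(ctrl.read_camera(n)[v0:v0+h,u0:u0+w],None,fx=K,fy=K,interpolation=cv2.INTER_CUBIC)
    return im
a=draw("top",258,145,30,90);b=draw("scene",130,140,125,90)
cv2.imwrite("pics/p10.png",np.hstack([a,b]))
E
```

```text
[-0.122 -0.    -0.993] eef [0.5942 0.0018 0.1895] rot [0.0259 0.0307 0.5005]
```

View pics/p10.png

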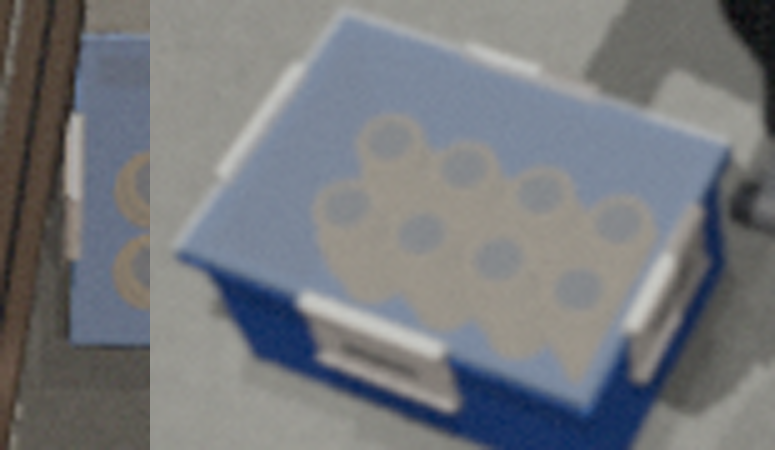

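The +y clip now sits visibly tighter: its outer face, around (665,310), is narrower than before. I'll repeat the leaning press on the x sides too, +x first.

>>> {"api": "play_rows", "payload": {"targets": [{"delta_pos": [0.02, 0, 0], "delta_rot": [0.026, 0.031, 0.5], "claw": 0}, {"delta_pos": [0.05, 0, 0], "delta_rot": [0.026, 0.031, 0.5], "claw": 0}, {"delta_pos": [0.08, -0.02, 0], "delta_rot": [0.026, 0.031, 0.5], "claw": 0}, {"delta_pos": [0.106, -0.04, 0], "delta_rot": [0.026, 0.031, 0.5], "claw": 0}, {"delta_pos": [0.106, -0.06, 0], "delta_rot": [0.026, 0.031, 0.5], "claw": 0}, {"delta_pos": [0.106, -0.08, 0], "delta_rot": [0.026, 0.031, 0.5], "claw": 0}, {"delta_pos": [0.106, -0.1, 0], "delta_rot": [0.026, 0.031, 0.5], "claw": 0}, {"delta_pos": [0.106, -0.12, 0], "delta_rot": [0.026, 0.031, 0.5], "claw": 0}, {"delta_pos": [0.106, -0.14, 0], "delta_rot": [0.026, 0.031, 0.5], "claw": 0}, {"delta_pos": [0.106, -0.165, 0], "delta_rot": [0.026, 0.031, 0.5], "claw": 0}, {"delta_pos": [0.106, -0.165, 0], "delta_rot": [0.026, 0.031, 0.5], "claw": 0}, {"delta_pos": [0.106, -0.165, 0], "delta_rot": [0.026, 0.031, 0.5], "claw": 0}, {"delta_pos": [0.106, -0.165, 0], "delta_rot": [0.026, 0.031, 0.5], "claw": 0}, {"delta_pos": [0.106, -0.165, -0.02], "delta_rot": [0.026, 0.031, 0.5], "claw": 0}, {"delta_pos": [0.106, -0.165, -0.05], "delta_rot": [0.026, 0.031, 0.5], "claw": 0}, {"delta_pos": [0.106, -0.165, -0.08], "delta_rot": [0.026, 0.031, 0.5], "claw": 0}, {"delta_pos": [0.106, -0.165, -0.106], "delta_rot": [0.026, 0.031, 0.5], "claw": 0}, {"delta_pos": [0.106, -0.165, -0.106], "delta_rot": [0.026, 0.031, 0.5], "claw": 0}]}}

```text
time: 19.48
eef_pos: [0.6909, -0.1618, 0.0665]
tcp_rot: [0.01, 0.755, -0.015, 0.655]
contact_force: [-1.4, 0.4, -1.9]
opening: -0.001
```

```bash
python3 -c "
from geo import *
dest(1,0)"
```

```text
[-0.122 -0.    -0.993] eef [ 0.6909 -0.1618  0.0665] rot [ 0.0014 -0.0064  0.0006]
```

>>> {"api": "play_rows", "payload": {"targets": [{"delta_pos": [0.002, 0, 0.016], "delta_rot": [0.001, -0.006, 0.001], "claw": 0}, {"delta_pos": [0, 0, 0.016], "delta_rot": [0.001, -0.006, 0.001], "claw": 0}, {"delta_pos": [-0.006, 0, 0.016], "delta_rot": [0.001, -0.006, 0.001], "claw": 0}, {"delta_pos": [-0.011, 0, 0.016], "delta_rot": [0.001, -0.006, 0.001], "claw": 0}, {"delta_pos": [-0.015, 0, 0.016], "delta_rot": [0.001, -0.006, 0.001], "claw": 0}, {"delta_pos": [-0.019, 0, 0.016], "delta_rot": [0.001, -0.006, 0.001], "claw": 0}, {"delta_pos": [-0.022, 0, 0.016], "delta_rot": [0.001, -0.006, 0.001], "claw": 0}]}}

```text
time: 20.07
eef_pos: [0.669, -0.162, 0.0836]
tcp_rot: [0.01, 0.748, -0.013, 0.663]
contact_force: [5.2, 0.2, 1.0]
opening: -0.004
```

>>> {"api": "play_rows", "payload": {"targets": [{"delta_pos": [-0.002, 0, 0], "delta_rot": [0, 0, 0], "claw": 0}, {"delta_pos": [-0.003, 0, 0], "delta_rot": [0, 0, 0], "claw": 0}]}}

```text
time: 20.23
eef_pos: [0.6687, -0.162, 0.0841]
tcp_rot: [0.01, 0.745, -0.013, 0.667]
contact_force: [9.6, 0.0, -4.7]
opening: -0.001
```

>>> {"api": "play_rows", "payload": {"targets": [{"delta_pos": [-0.002, 0, 0], "delta_rot": [0, 0, 0], "claw": 0}, {"delta_pos": [-0.003, 0, 0], "delta_rot": [0, 0, 0], "claw": 0}]}}

```text
time: 20.4
eef_pos: [0.6685, -0.162, 0.0843]
tcp_rot: [0.01, 0.741, -0.014, 0.671]
contact_force: [10.2, 1.0, -5.6]
opening: 0.008
```

>>> {"api": "play_rows", "payload": {"targets": [{"delta_pos": [0.01, 0, 0], "delta_rot": [0, 0, 0], "claw": 0}, {"delta_pos": [0.02, 0, 0.03], "delta_rot": [0, 0, 0], "claw": 0}, {"delta_pos": [0.02, 0, 0.07], "delta_rot": [0, -0.035, 0], "claw": 0}, {"delta_pos": [-0.02, 0.001, 0.09], "delta_rot": [0, -0.071, 0], "claw": 0}, {"delta_pos": [-0.06, 0.001, 0.09], "delta_rot": [0, -0.071, 0], "claw": 0}, {"delta_pos": [-0.1, 0.001, 0.09], "delta_rot": [0, -0.071, 0], "claw": 0}, {"delta_pos": [-0.14, 0.001, 0.09], "delta_rot": [0, -0.071, 0], "claw": 0}, {"delta_pos": [-0.18, 0.001, 0.09], "delta_rot": [0, -0.071, 0], "claw": 0}, {"delta_pos": [-0.194, 0.001, 0.09], "delta_rot": [0, -0.071, 0], "claw": 0}, {"delta_pos": [-0.194, 0.001, 0.07], "delta_rot": [0, -0.071, 0], "claw": 0}, {"delta_pos": [-0.194, 0.001, 0.04], "delta_rot": [0, -0.071, 0], "claw": 0}, {"delta_pos": [-0.192, 0.001, 0.015], "delta_rot": [0, -0.071, 0], "claw": 0}, {"delta_pos": [-0.188, 0.001, 0], "delta_rot": [0, -0.071, 0], "claw": 0}, {"delta_pos": [-0.188, 0.001, 0], "delta_rot": [0, -0.071, 0], "claw": 0}]}}

```text
time: 21.57
eef_pos: [0.4779, -0.1595, 0.0807]
tcp_rot: [0.013, 0.665, -0.011, 0.747]
contact_force: [-0.2, -0.3, -0.2]
opening: -0.0
```

```bash
python3 -c "
from geo import *
dest(-1,0)"
```

```text
[ 0.122  0.    -0.993] eef [ 0.4779 -0.1595  0.0807] rot [ 0.0001 -0.0018  0.0003]
```

>>> {"api": "play_rows", "payload": {"targets": [{"delta_pos": [0.008, -0.001, 0.002], "delta_rot": [0, -0.002, 0], "claw": 0}, {"delta_pos": [0.015, -0.001, 0.002], "delta_rot": [0, -0.002, 0], "claw": 0}, {"delta_pos": [0.02, -0.001, 0.002], "delta_rot": [0, -0.002, 0], "claw": 0}, {"delta_pos": [0.024, -0.001, 0.002], "delta_rot": [0, -0.002, 0], "claw": 0}, {"delta_pos": [0.028, -0.001, 0.002], "delta_rot": [0, -0.002, 0], "claw": 0}, {"delta_pos": [0.031, -0.001, 0.002], "delta_rot": [0, -0.002, 0], "claw": 0}]}}

```text
time: 22.07
eef_pos: [0.5089, -0.1607, 0.0835]
tcp_rot: [0.012, 0.663, -0.011, 0.748]
contact_force: [-10.3, -1.9, 7.9]
opening: -0.0
```

>>> {"api": "play_rows", "payload": {"targets": [{"delta_pos": [0.002, 0, 0], "delta_rot": [0, 0, 0], "claw": 0}, {"delta_pos": [0.003, 0, 0], "delta_rot": [0, 0, 0], "claw": 0}]}}

```text
time: 22.23
eef_pos: [0.5092, -0.1606, 0.0833]
tcp_rot: [0.011, 0.667, -0.01, 0.745]
contact_force: [-15.6, -2.3, 12.3]
opening: 0.001
```

>>> {"api": "play_rows", "payload": {"targets": [{"delta_pos": [0.002, 0, 0], "delta_rot": [0, 0, 0], "claw": 0}, {"delta_pos": [0.003, 0, 0], "delta_rot": [0, 0, 0], "claw": 0}]}}

```text
time: 22.4
eef_pos: [0.5095, -0.1606, 0.0832]
tcp_rot: [0.011, 0.671, -0.008, 0.742]
contact_force: [-15.2, -2.5, 12.1]
opening: -0.001
```

The contact spans now agree, at 159.0 mm in x and 209.1 mm in y, which is exactly the 50 mm difference between the lid sides. So all four clips are against their stops. I'll retract for a last look.

>>> {"api": "play_rows", "payload": {"targets": [{"delta_pos": [-0.01, 0, 0], "delta_rot": [0, 0, 0], "claw": 0}, {"delta_pos": [-0.02, 0, 0.02], "delta_rot": [0, 0, 0], "claw": 0}, {"delta_pos": [-0.02, 0, 0.06], "delta_rot": [0, 0.03, 0], "claw": 0}, {"delta_pos": [-0.02, 0, 0.1], "delta_rot": [0, 0.03, 0], "claw": 0}, {"delta_pos": [-0.02, 0, 0.14], "delta_rot": [0, 0.03, 0], "claw": 0}, {"delta_pos": [-0.02, -0.25, 0.16], "delta_rot": [0, 0.03, 0], "claw": 0}, {"delta_pos": [-0.02, -0.25, 0.16], "delta_rot": [0, 0.03, 0], "claw": 0}, {"delta_pos": [-0.02, -0.25, 0.16], "delta_rot": [0, 0.03, 0], "claw": 0}, {"delta_pos": [-0.02, -0.25, 0.16], "delta_rot": [0, 0.03, 0], "claw": 0}, {"delta_pos": [-0.02, -0.25, 0.16], "delta_rot": [0, 0.03, 0], "claw": 0}, {"delta_pos": [-0.02, -0.25, 0.16], "delta_rot": [0, 0.03, 0], "claw": 0}, {"delta_pos": [-0.02, -0.25, 0.16], "delta_rot": [0, 0.03, 0], "claw": 0}, {"delta_pos": [-0.02, -0.25, 0.16], "delta_rot": [0, 0.03, 0], "claw": 0}]}}

```text
time: 23.48
eef_pos: [0.4888, -0.4126, 0.243]
tcp_rot: [0.012, 0.705, -0.01, 0.709]
contact_force: [0.2, 0.5, 0.6]
opening: 0.001
```

Run:
```python
from geo import *
import cv2
s=ctrl.get_state();print(s["eef_pos"],s["contact_force"])
a=cv2.resize(ctrl.read_camera("top")[140:230,258:378],None,fx=3.2,fy=3.2,interpolation=cv2.INTER_CUBIC)
b=cv2.resize(ctrl.read_camera("scene")[140:240,130:255],None,fx=3.2,fy=3.2,interpolation=cv2.INTER_CUBIC)
h=min(len(a),len(b))
cv2.imwrite("pics/p11.png",np.hstack([a[:h],b[:h]]))
t0=cv2.imread("pics/top0.png");t=ctrl.read_camera("top")
print("small box diff",np.abs(t[175:240,120:195].astype(int)-t0[175:240,120:195]).mean())
```

```text
[ 0.48882436 -0.41260679  0.24298611] [0.22916646 0.49694445 0.55865496]
small box diff 2.849094017094017
```

View pics/p11.png

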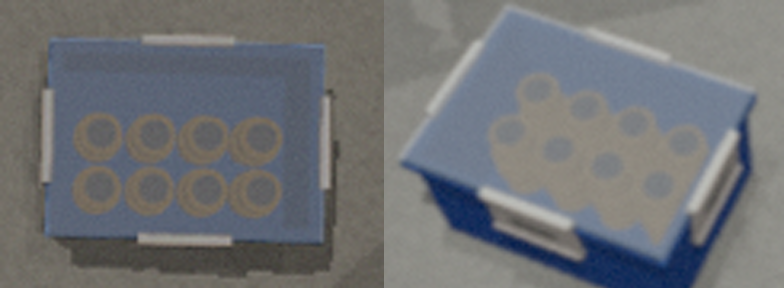

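The sliver outside the +y clip at about (43,135) is gone. All four clips lie flush with the sides and the small box hasn't moved, so I'm handing in.

```bash
python3 -c "
from plant import ctrl
print(ctrl.sign_off())"
```

```text
the job is handed in; nothing more can be done
None
```

All four clips on the larger box are folded down against its sides, and I handed the job in at about 24 s of the 51 s allowed.

- **What I did:** I pressed each clip down with shut fingers. A check after the first pass showed the +y clip about 0.1 rad short of fully down. I then pressed all four again at their free ends with the tool tilted, at about 10–16 N each.
- **Last checks:**
  - The finger positions at the final presses were 159.0 mm apart in x and 209.1 mm in y. That is the lid's 50 mm difference, so all four clips met their stops alike.
  - In the last pictures the clips look flush and the sliver at the +y clip is gone. The cameras can't see the lower ends of the -y clip and the clip on the far side facing the robot, so for those two I rely on the presses.
  - The small box's part of the picture is unchanged from the start, apart from noise. The arm is clear of everything.

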